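# Unhitch a tongue from its ball and hold it up

## Robot

A 6-joint arm with a two-finger parallel gripper is mounted at the origin on the work surface; the furniture and walls round the work are solid. World frame = base frame: x ahead of the robot, y to its left, z up, the work surface at z = 0. Lengths are in m, angles in rad, forces in N, time in s.
With the tool pointing down it reaches from about 0.3 to 0.75 m from the base axis. Payload 8.5 kg.
Tool frame: the origin (TCP) lies midway between the tips of the shut fingers; the grasp point (between the pads) lies 19 mm behind it (manip.hold_point_z is the distance from the TCP to the grasp point, in m); z points along the fingers, y is the line along which they close (so a half turn about z gives the same grasp; the last joint's range is limited). The gripper opens to 85 mm and grips with 20 to 120 N. Pads are 22 mm wide; open, the fingers measure 114 mm over their backs; the gripper's body (76 mm by 85 mm) begins 54 mm behind the grasp point. The pads swing forward as they close: fully open they stand 13 mm farther back than shut.
Start: joints at [1.07, 0.381, 1.297, -0, 1.464, -0.215], TCP at [0.155, 0.528, 0.231] pointing down, gripper open.
Joint ranges: [-3.11, 3.11], [-0.89, 2.33], [0.22, 2.48], [-1.42, 4.56], [0.17, 2.85], [-2.88, 2.88]. Speed limits (rad/s): [2.39, 2.39, 3.14, 3.14, 3.14, 3.14].

## Interface

Orientations are given as a 3x3 rotation matrix whose columns are the frame's x, y, z axes.
In Python, from bench import manip gives the robot as it stands. The module is installed in compiled form; this text tells all that it offers. Calls block until the motion is done:
- manip.move_ptp(position, orientation): joint-space move of the TCP to a pose.
- manip.move_l(position, velocity=0.15, attitude=None, stop_force=None): straight line of the TCP; attitude=None keeps the orientation; velocity is the mean speed in m/s. With stop_force (N) it stops when the force on the tool has changed by that much, and returns True; else False.
- manip.move_joints(angles): joint-space move.
- manip.set_gripper(opening): finger opening in m; the grip force is fixed at half the most; returns when the fingers have stopped.
- manip.wait(seconds).
- manip.ik(position, orientation): joint angles nearest the present ones, or None.
- manip.read_camera(name): name is "side" or "top"; returns the picture (420x560x3 uint8, red, green, blue); there is no depth.
- manip.camera_params(name): a dict with "fx", "fy", "cx", "cy" (pixels), "rvec" (rotation vector, rad) and "tvec" (3), from world to camera coordinates, as OpenCV has them. Camera axes: x right, y down, z forward; pixel columns grow to the right and rows downward; lengths in m; the calibration is good to about 2 mm. A picture is of the moment at which its call begins. camera_params takes no time and is no camera call.
A pose or a line that the arm cannot do raises manip.Unreachable and nothing moves.
- manip.hand_in(): hands the job in; it is judged then, once.
Readings, each from a call of its own:
- manip.current_time(): time.
- manip.current_qpos(): joint angles.
- manip.current_qvel(): joint speeds.
- manip.current_joint_torque(): joint torques, N m.
- manip.current_eef_pos(): TCP position.
- manip.current_tool_rot(): TCP orientation.
- manip.current_contact_force(): force on the tool from outside, world axes, zero at the start.
- manip.current_ft_torque(): the same for the moment, N m.
- manip.current_grip_width(): finger opening in m.
- manip.current_grip_force(): force on a finger pad.
Only numpy, scipy, OpenCV 4.12 (cv2) and the standard library are available. Lean on these libraries where they do the work, as an engineer would, in place of code of your own. Each camera call takes 0.05 s, during which the arm holds its last target. There are 200 camera calls.

## Task

The tongue on the bench is hitched on its ball mount. Take the upright fin of its spring latch, pull it sideways across the tongue, toward the robot, until the keeper is out from under the ball, and with the tongue still unlatched lift it straight up off the ball. Finish holding it still and level above the ball, with at least 5 cm of clear air between ball and socket, so that the ball can be changed; do not put it down or let go, and leave the other things on the bench where they lie.

Things in the scene. Friction and masses are not known exactly. Their poses are not given: they have to be found in the camera images.
- mount: the bolted-down ball mount (fixed): dark steel foot 177 x 64 x 12 mm, a ball on a 20 mm neck and, 112 mm along +x, a saddle for the tongue's tail (seat 48 mm above the bench, cheeks 14 mm higher, 2 mm clear of the tube each side). Origin on the bench under the ball; z up; +x points from ball to saddle.
- ball_top (a point): the centre of the ball's top, 77 mm above the bench; the ball is 40 mm in diameter with a flat shoulder on its underside, 47 mm above the bench
- tongue: the loose tongue (0.35 to 0.7 kg with latch): round aluminium head 59 mm across, 38 mm high, and a square steel tube 36 mm wide, 30 mm high along +x to 135 mm. Origin on the socket's axis in its lower rim plane, 48 mm above the bench when hitched; then its axes are the mount's (+x to the tail, z up). Boss to 37 mm at -y. Centre of mass 15 to 20 mm along +x.
- socket (a point): the centre of the socket's mouth (the tongue's origin); the socket is 44 mm wide, 29 mm deep, open below, and hitched sits over the ball with 2 mm side play, its roof on the ball's top. The rim is off the ball after rising 29 mm, the keeper and its guides below the rim after 42 mm.
- latch (a joint): spring latch on the tongue, sliding along its +y (toward the robot): 0 = shut (8 mm keeper plate under the ball's shoulder, tongue cannot rise), 0.016 = stop, fully pulled. The keeper is clear of the ball from 0.010. The spring pulls it shut, 4 N at 0, 10 N at the stop. Once the head is off the ball the latch shuts again (tongue shifts toward the held fin), harmless.
- fin (a point): centre of the latch's pull fin, the upright plate above the head: 40 mm along the tongue's x, 12 mm thick along its y, 44 mm high; the point is 22 mm below its top and 22 mm above a flat bridge, 115 mm above the bench when hitched, at x = 20 mm, y = latch value in the tongue's frame. Guided rigidly on the tongue, it carries the tongue's weight.
- tape_measure: bystander: a tape measure, 37 x 77 x 62 mm, loose beside the mount's ball end
- wedge: bystander: a wooden shim wedge, 28 x 100 x 22 mm, loose to the left
- screwdriver: bystander: a screwdriver, 33 x 223 x 28 mm, loose to the right

How it is judged:
By the outcome, as a careful person would: the job done as asked, in the order asked, and still so for the second after the job is handed in, while the arm keeps its last pose, push and grip.
It also fails if it takes over 32 s, if anything falls off the work surface, if the arm or the gripper's body presses on something with over 40 N, if the wrist force passes 120 N, or if a joint passes its speed limit or range.

## Working session

There is one attempt and no reset: what is moved stays moved. The work goes in short steps, each a Python script; the robot and the scene stay as the last script left them, time stands still between calls to the robot, and variables do not carry over. Pictures are saved under pics/ and viewed, at most 10 in all, crops included, and the job is handed in when it is done.

```bash
mkdir -p pics; cat > h.py <<'E'
import numpy as np, cv2
from bench import manip
def cam(n):
    p=manip.camera_params(n)
    K=np.array([[p['fx'],0,p['cx']],[0,p['fy'],p['cy']],[0,0,1.]])
    R=cv2.Rodrigues(np.array(p['rvec'],float))[0]; t=np.array(p['tvec'],float).ravel()
    return K,R,t
def ray(n,u,v):
    K,R,t=cam(n); d=R.T@np.linalg.solve(K,[u,v,1.]); return -R.T@t,d/np.linalg.norm(d)
def plane(n,u,v,z):
    c,d=ray(n,u,v); return c+d*(z-c[2])/d[2]
def tri(a,b):
    c1,d1=ray('top',*a); c2,d2=ray('side',*b)
    s=np.linalg.lstsq(np.c_[d1,-d2],c2-c1,rcond=None)[0]
    p,q=c1+s[0]*d1,c2+s[1]*d2
    return (p+q)/2,np.linalg.norm(p-q)
def proj(n,P):
    K,R,t=cam(n); x=K@(R@np.asarray(P)+t); return x[:2]/x[2]
def snap(n,f):
    im=manip.read_camera(n); cv2.imwrite('pics/'+f,im[:,:,::-1]); return im
E
python3 - <<'E'
from h import *
snap('top','t0.png');snap('side','s0.png')
for n in('top','side'):
    K,R,t=cam(n);print(n,-R.T@t,R[2],K[0,0])
E
```

```text
top [ 0.3815689  -0.0995403   1.48884797] [ 0.07492698  0.00316635 -0.997184  ] 478.6300806971446
side [0.44668458 0.93419458 0.97798843] [ 0.04274334 -0.75801929 -0.65083005] 529.5478148359433
```

View pics/t0.png

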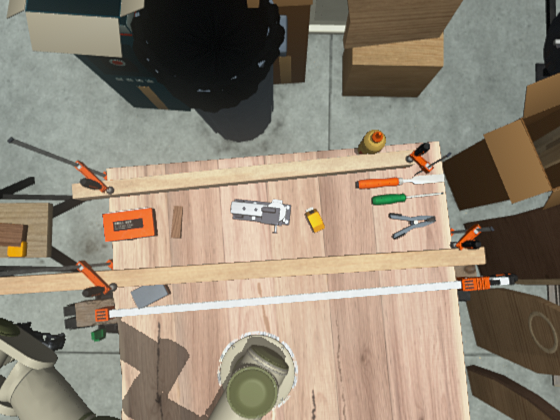

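View pics/s0.png

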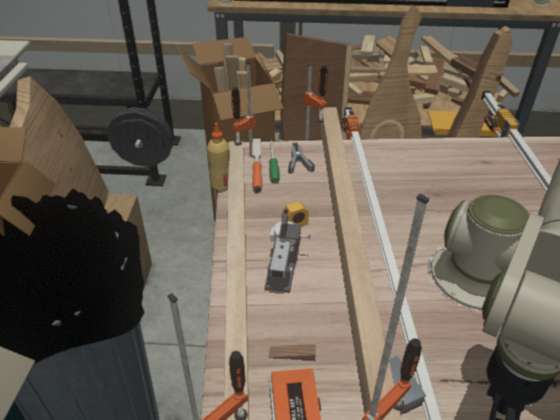

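The top view has the tongue at about (262,212), with its head to the right at (275,213) and its tail to the left. The tape measure is at (315,219) and the wedge at (177,222). The side view has the tongue at about (284,255). I'll zoom in on both.

```bash
python3 - <<'E'
import cv2,numpy as np
t=cv2.imread('pics/t0.png');s=cv2.imread('pics/s0.png')
a=cv2.resize(t[185:250,220:335],None,fx=6.9,fy=6.9,interpolation=cv2.INTER_CUBIC)[:448]
cv2.imwrite('pics/t0c.png',a)
b=cv2.resize(s[190:300,240:360],None,fx=5,fy=5,interpolation=cv2.INTER_CUBIC)
cv2.imwrite('pics/s0c.png',b)
E
```

```text
(no output)
```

View pics/t0c.png

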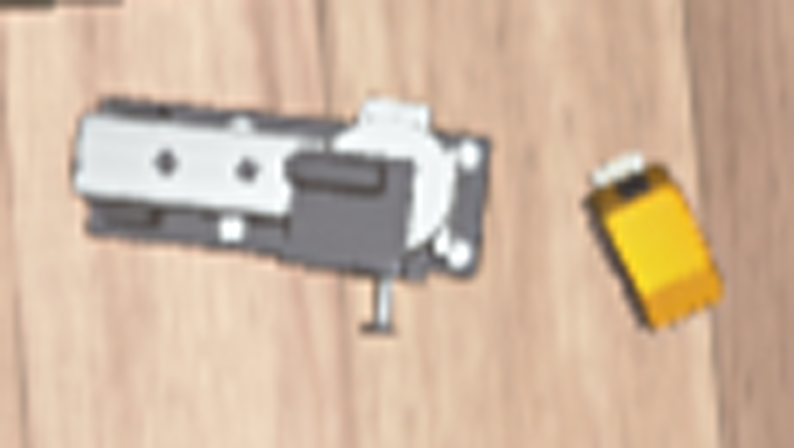

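View pics/s0c.png

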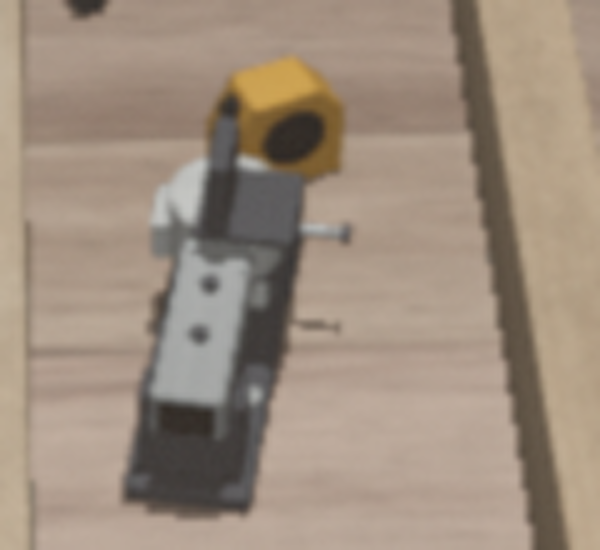

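The crops show the fin top around top-crop (337,168) and side-crop (226,128). The tongue's +x runs to image left in the top view. One contrast-stretched composite should give me exact edges.

```bash
python3 - <<'E'
import cv2,numpy as np
t=cv2.imread('pics/t0.png');s=cv2.imread('pics/s0.png')
f=lambda im,r0,r1,c0,c1,k:cv2.resize(np.clip((im[r0:r1,c0:c1].astype(float)-30)*2,0,255).astype(np.uint8),None,fx=k,fy=k,interpolation=cv2.INTER_NEAREST)
a=f(t,202,222,256,286,13); b=f(s,205,245,270,305,13)  # 390x260, 455x520... 
o=np.zeros((520,800,3),np.uint8);o[:260,:390]=a;b=b[:, :400];o[:520,400:400+b.shape[1]]=b
for i in range(0,30,5): cv2.putText(o,str(256+i),(i*13,275),0,.4,(255,255,255))
cv2.imwrite('pics/z.png',o)
# fits: foot footprint and plane points
from h import *
for u,v in((337,166),(340,152)):
    print(plane('top',220+u/6.9-.5,185+v/6.9-.5,.137))
print(tri((220+337/6.9-.5,185+166/6.9-.5),(240+226/5-.5,190+128/5-.5)))
# foot corners on z=.012: crop top
for u,v in((103,98),(88,235),(490,138),(473,276)): print(plane('top',220+u/6.9-.5,185+v/6.9-.5,.012))
# tube top edges far end z=.078
for u,v in((80,114),(74,192),(290,140),(285,212)): print('tube',plane('top',220+u/6.9-.5,185+v/6.9-.5,.078))
E
```

```text
[ 0.48626379 -0.02921397  0.137     ]
[ 0.49205371 -0.03031596  0.137     ]
(array([ 0.48611844, -0.02954247,  0.14318248]), np.float64(0.0006651250077153354))
[0.52461095 0.08311795 0.012     ]
[0.4628538 0.0881186 0.012    ]
[ 0.50983749 -0.0910936   0.012     ]
[ 0.44773052 -0.08467174  0.012     ]
tube [0.51113824 0.08463265 0.078     ]
tube [0.4775484  0.08624992 0.078     ]
tube [ 0.50163499 -0.00573997  0.078     ]
tube [ 0.47066643 -0.0043307   0.078     ]
```

View pics/z.png

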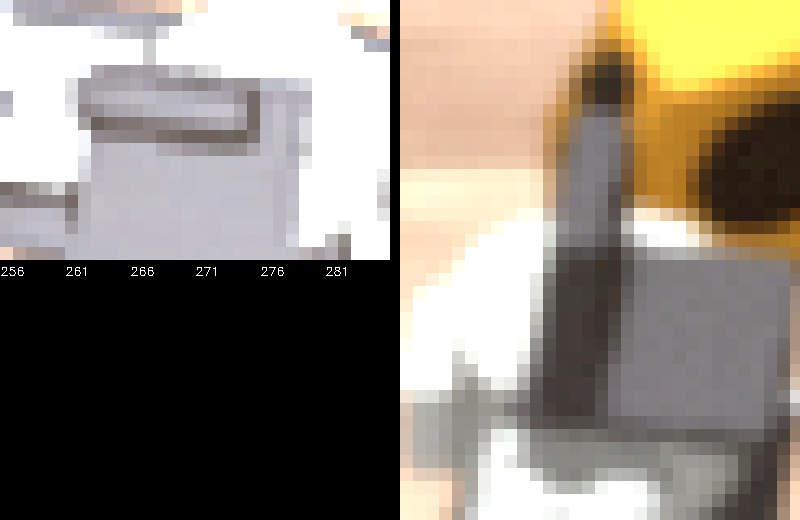

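The composite shows the fin's top face clearly. In the top view it spans roughly columns 262–275, with its centre at (268.1,209.3). In the side view its centre is at about (284.7,218.2).

```bash
python3 - <<'E'
from h import *
T=lambda a,b:(256+a/13-.5,202+b/13-.5)
S=lambda a,b:(270+(a-400)/13-.5,205+b/13-.5)
print('centre',tri(T(164,101),S(597,178)))
print('tail end',tri(T(80,95),S(590,247)))
print('head end',tri(T(248,108),S(604,108)))
for c in [(462,0,0),]: pass
# rails: heights unknown; tape heading
foot=np.array([[.52461,.08312],[.46285,.08812],[.50984,-.09109],[.44773,-.08467]])
m=(foot[0]+foot[1]-foot[2]-foot[3])/2; print('yaw',m/np.linalg.norm(m),np.linalg.norm(m))
e=m/np.linalg.norm(m)
R=np.c_[[e[1]*1,-e[0]],e]  # check
# mount foot extents along +x unknown; fin at origin+.02 e
x=np.array([e[0],e[1],0]);z=np.array([0,0,-1.]);
for s in(1,-1):
    A=np.c_[s*x,np.cross(z,s*x),z]; P=np.array([.486,-.0295,.135])
    for h in(.10,.20,.28): 
        q=manip.ik(P+[0,0,h-.02],A);print(s,h,q)
print(manip.current_eef_pos(),manip.current_time(),manip.current_grip_width(),manip.hold_point_z)
E
```

```text
centre (array([ 0.48543132, -0.02849148,  0.13414085]), np.float64(0.001961037929415796))
tail end (array([ 0.48611487, -0.01006007,  0.13338279]), np.float64(0.001275013852940118))
head end (array([ 0.48460723, -0.04692907,  0.13548733]), np.float64(0.0028888677457621385))
yaw [0.08582053 0.99631061] 0.17414247909398783
1 0.1 [-3.04356572e-01  2.84035743e-01  1.49463113e+00 -4.44089210e-16
  1.36292578e+00 -2.18430343e-01]
1 0.2 [-3.04356572e-01  2.18080342e-01  1.29327525e+00 -4.44089210e-16
  1.63023707e+00 -2.18430343e-01]
1 0.28 [-3.04356572e-01  2.00401673e-01  1.09561273e+00 -4.44089210e-16
  1.84557825e+00 -2.18430343e-01]
-1 0.1 None
-1 0.2 None
-1 0.28 None
[0.15492565 0.52745206 0.23076895] 0.1 0.08555842608471934 0.0187
```

```bash
python3 - <<'E'
from h import *
for n,u,v in(('top',95,280),('top',110,292),('top',78,262),('top',150,296),('top',95,177),('top',300,268),('top',300,250)):print(n,u,v,plane(n,u,v,.03))
for n,u,v in(('side',375,385),('side',410,360),('side',238,380)):print(n,u,v,plane(n,u,v,.03))
for tp in((78,262),(110,292),(95,280)):print(tri(tp,(422,200)))
t=cv2.imread('pics/t0.png');s=cv2.imread('pics/s0.png')
a=cv2.resize(t[250:345,40:190],(800,507),interpolation=cv2.INTER_CUBIC)
cv2.imwrite('pics/cl.png',a)
# start->goal ptp path, tcp trace
E
```

```text
top 95 280 [0.26794025 0.49586056 0.03      ]
top 110 292 [0.2328866 0.4487526 0.03     ]
top 78 262 [0.32109085 0.55016421 0.03      ]
top 150 296 [0.22325038 0.32743171 0.03      ]
top 95 177 [0.58184576 0.51148484 0.03      ]
top 300 268 [ 0.31579921 -0.12360854  0.03      ]
top 300 250 [ 0.3701248  -0.12265183  0.03      ]
side 375 385 [0.28573142 0.34547136 0.03      ]
side 410 360 [0.20852967 0.28272943 0.03      ]
side 238 380 [0.55973515 0.35121314 0.03      ]
(array([0.31003093, 0.34505677, 0.507262  ]), np.float64(0.0629047703594465))
(array([0.26923648, 0.28842425, 0.4609137 ]), np.float64(0.015265191872192618))
(array([0.28643792, 0.31505585, 0.48229665]), np.float64(0.03390489369978754))
```

View pics/cl.png

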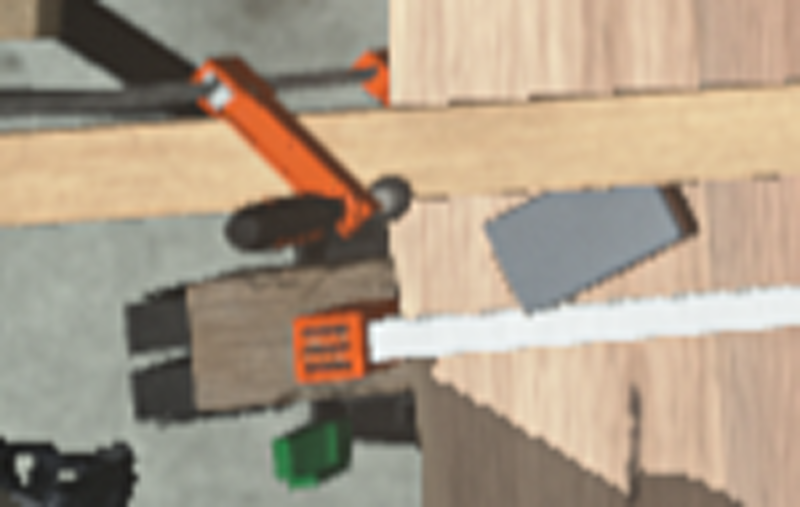

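```bash
python3 - <<'E'
from h import *
for tp in((2,268),(2,283),(40,268)):print(tp,tri(tp,(422,200)))
for P in ([.31,.45,0],[.31,.45,.5],[.31,.47,.55],[.58,.5,0],[.58,.5,.4]):print(P,proj('top',P),proj('side',P))
from numpy import cos,sin
z=np.array([0,0,-1.])
e=np.array([.0858,.9963,0]);A=np.c_[e,np.cross(z,e),z]
A0=manip.current_tool_rot();print(np.round(A0,2))
p=np.array([.155,.528]);r=np.linalg.norm(p)
for rad,a in((.36,73.6),(.36,-3)):
    a=np.radians(a)
    print(manip.ik([rad*cos(a),rad*sin(a),.28],A0 if a>1 else A))
E
```

```text
(2, 268) (array([0.31880247, 0.44666735, 0.58753479]), np.float64(0.02342021610597776))
(2, 283) (array([0.30401543, 0.44303356, 0.58500909]), np.float64(0.0035169080457330944))
(40, 268) (array([0.31148671, 0.39746283, 0.5482937 ]), np.float64(0.036646346364705366))
[0.31, 0.45, 0] [114.46307889 265.89864889] [364.44809898 442.73199401]
[0.31, 0.45, 0.5] [ 24.12742118 275.95769603] [407.43018019 255.14058866]
[0.31, 0.47, 0.55] [ -0.46172067 277.35829389] [416.41304905 237.22271065]
[0.58, 0.5, 0] [102.5609381  179.02774832] [218.21837158 460.57250333]
[0.58, 0.5, 0.4] [ 33.85915581 154.77068788] [197.18930589 325.20503501]
[[-0.96  0.28 -0.  ]
 [ 0.28  0.96 -0.  ]
 [ 0.   -0.   -1.  ]]
[ 9.52213120e-01 -2.20845338e-03  1.65006095e+00 -1.74285481e-04
  1.49507493e+00 -3.32781284e-01]
[-3.84840591e-01 -2.87795190e-03  1.65072709e+00 -4.44089210e-16
  1.49374352e+00 -2.98933907e-01]
```

There is a clamp bar about 0.58 m high at (0.305, 0.445), right beside the arm's sweep. I'll retract radially with joint 0 held, then swing round inside it and go to a hover.

```bash
cat >> h.py <<'E'
e=np.array([.0858,.9963,0]);zt=np.array([0,0,-1.]);A=np.c_[e,np.cross(zt,e),zt]
ty=np.array([-.9963,.0858,0])
F=np.array([.4855,-.0285,0])
def st(s=''): print(s,round(manip.current_time(),2),np.round(manip.current_eef_pos(),4),np.round(manip.current_contact_force(),1),round(manip.current_grip_width(),4),round(manip.current_grip_force(),1))
E
python3 - <<'E'
from h import *
q=list(manip.current_qpos())
manip.move_joints([q[0],-.003,1.65,0,1.495,q[5]]);st()
manip.move_joints([-.385,-.003,1.65,0,1.495,-.299]);st()
manip.set_gripper(.06);st()
manip.move_ptp(F+[0,0,.175],A);st()
t=snap('top','t1.png');s=snap('side','s1.png')
o=np.zeros((600,800,3),np.uint8)
b=cv2.resize(s[140:290,220:370],(600,600),interpolation=cv2.INTER_CUBIC);o[:,:600]=b
a=cv2.resize(t[190:240,240:300],(200,167));o[:167,600:]=a
cv2.imwrite('pics/h1.png',o[:,:,::-1])
print(proj('side',F+[0,0,.175]))
E
```

```text
0.93 [0.0609 0.3557 0.2803] [ 0.4 -0.3  0.6] 0.0854 0.0
 2.67 [ 0.3595 -0.0183  0.2802] [-0.5 -0.7 -0.3] 0.0853 0.0
 3.04 [ 0.3594 -0.0186  0.2803] [0.6 0.3 0.3] 0.06 0.0
 3.74 [ 0.4851 -0.0284  0.1757] [ 0.2  0.4 -0.8] 0.0598 0.0
[285.227377   205.25600148]
```

View pics/h1.png

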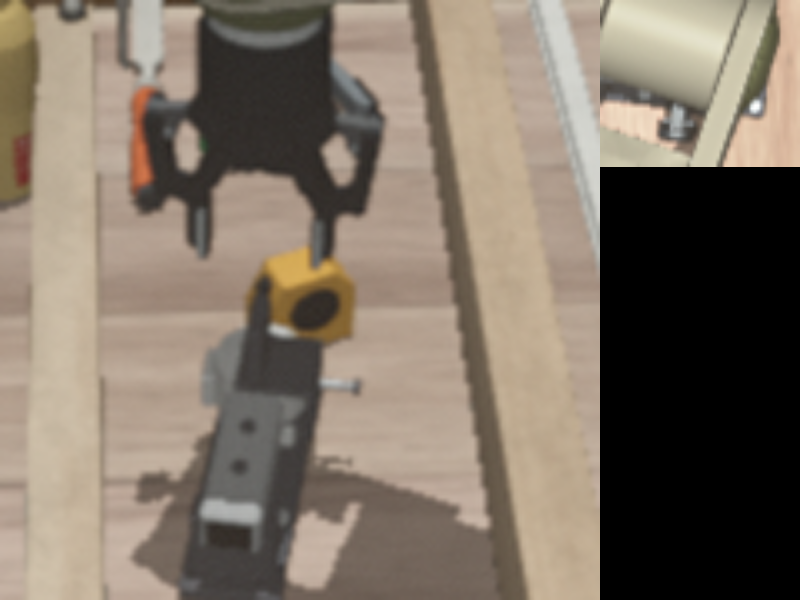

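At the hover, the fingertips are at crop (202,255) and (320,265). They straddle the fin top at about (260,285), so the alignment is good. Next I descend, grip and check.

```bash
python3 - <<'E'
from h import *
print(manip.move_l(F+[0,0,.1],.08,stop_force=12));st('down')
manip.set_gripper(0.0);manip.wait(.2);st('grip')
s=snap('side','s2.png')
cv2.imwrite('pics/g.png',cv2.resize(s[170:290,230:350],(600,600),interpolation=cv2.INTER_CUBIC)[:,:,::-1])
E
```

```text
False
down 4.92 [ 0.4857 -0.0286  0.1004] [ 0.7  0.2 -0.3] 0.06 0.0
grip 5.62 [ 0.4859 -0.0286  0.1003] [2.5 1.1 2.7] 0.0116 59.2
```

View pics/g.png

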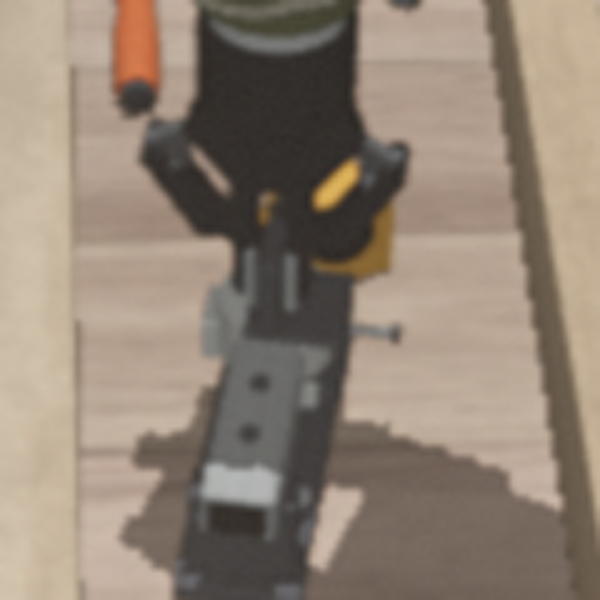

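The fin is gripped: width is 11.6 mm, and the pads sit either side of it at crop (270,280). Now the pull, in small steps, reading the spring force at each one.

```bash
python3 - <<'E'
from h import *
P0=np.array(manip.current_eef_pos())
for d in(.004,.008,.011,.014,.016):
    r=manip.move_l(P0+ty*d,.03,stop_force=25);manip.wait(.15);st((d,r))
    if r:break
E
```

```text
(0.004, False) 6.08 [ 0.4823 -0.0284  0.1003] [ 5.  -1.7 -0.3] 0.0114 58.9
(0.008, False) 6.52 [ 0.4784 -0.028   0.1003] [ 5.4 -2.6 -0.7] 0.0113 58.8
(0.011, False) 6.92 [ 0.4756 -0.0278  0.1003] [ 6.2 -1.9 -1.4] 0.0114 58.8
(0.014, False) 7.32 [ 0.4729 -0.0276  0.1003] [ 7.6 -1.6 -3.4] 0.0116 58.7
(0.016, False) 7.72 [ 0.471  -0.0274  0.1003] [ 8.1 -1.4 -3.8] 0.0112 58.6
```

The force follows the spring, which puts the latch at about 11–12 mm with the tongue having taken up its play. I'll pull 2.5 mm more for margin, then lift.

```bash
python3 - <<'E'
from h import *
P=np.array(manip.current_eef_pos())
print(manip.move_l(P+ty*.0025,.02,stop_force=12));manip.wait(.15);st('pull')
P=np.array(manip.current_eef_pos())
for h in(.006,.015,.03,.045):
    r=manip.move_l(P+[0,0,h],.04,stop_force=22);manip.wait(.1);st((h,r))
    if r:break
snap('side','s3.png');s=cv2.imread('pics/s3.png')
cv2.imwrite('pics/l.png',cv2.resize(s[150:290,230:370],(600,600),interpolation=cv2.INTER_CUBIC))
E
```

```text
False
pull 8.12 [ 0.4697 -0.0273  0.1003] [ 7.8 -0.4 -2.9] 0.0113 58.5
(0.006, False) 8.52 [ 0.4706 -0.0274  0.1061] [ 8.2 -0.  -4.8] 0.0113 59.4
(0.015, False) 8.99 [ 0.4707 -0.0273  0.1154] [ 7.7  1.4 -1.4] 0.0114 59.7
(0.03, False) 9.62 [ 0.4688 -0.027   0.1295] [-0.3  0.4 -5.6] 0.0112 60.4
(0.045, False) 10.24 [ 0.4695 -0.0273  0.1452] [ 0.1  0.4 -7.6] 0.0114 60.4
```

View pics/l.png

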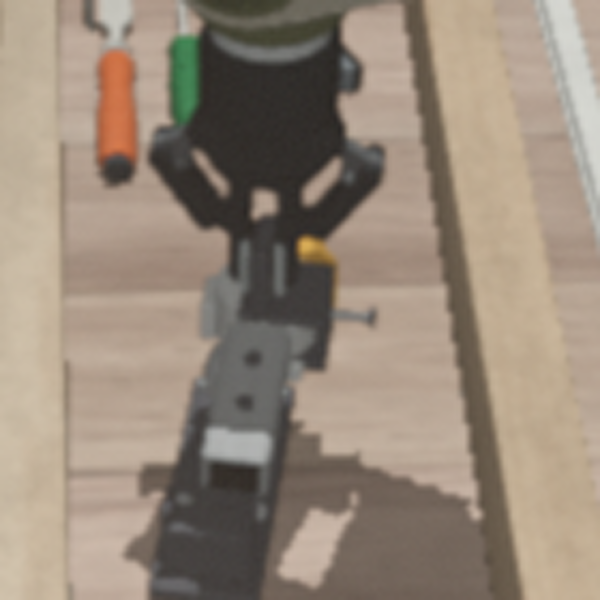

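The tongue is off the ball: crop (240,400) shows it raised and level, carrying about 7 N, and the latch has shut. I'll raise it to about 110 mm and bring it back over the ball.

```bash
python3 - <<'E'
from h import *
P=np.array(manip.current_eef_pos())
manip.move_l([P[0],P[1],.212],.07);st()
manip.move_l([.4857,-.0286,.212],.04);manip.wait(.6);st()
print(np.round(manip.current_tool_rot()[:,2],3),np.abs(manip.current_qvel()).max())
snap('side','s4.png');s=cv2.imread('pics/s4.png')
cv2.imwrite('pics/e.png',cv2.resize(s[120:290,210:380],(600,600),interpolation=cv2.INTER_CUBIC))
E
```

```text
11.39 [ 0.4693 -0.0272  0.2115] [-1.  -0.3 -6.4] 0.0113 60.4
 12.55 [ 0.4857 -0.0286  0.212 ] [ 0.6  0.1 -6.2] 0.0113 60.3
[ 0.  0. -1.] 0.0017369606200679348
```

View pics/e.png

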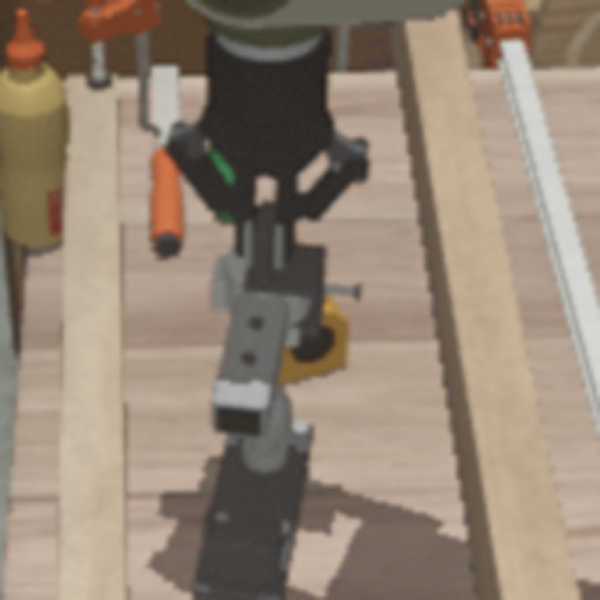

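The tongue is level at crop (250,350), and the ball is visible free below it at (265,430). The tape measure hasn't moved.

```bash
python3 -c "
from bench import manip
print(manip.hand_in())"
```

```text
the job is handed in; nothing more can be done
None
```

I handed the job in at about 12.6 s: the tongue was unlatched, lifted off, and is held still and level over the ball after a rise of about 112 mm, leaving roughly 7 cm of clear air under the keeper.

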